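# Mount the specimen turntable on the bench abrader and bring its wheel down

## Robot

A 6-joint arm with a two-finger parallel gripper is mounted at the origin on a cart in front of the work surface, level with it; the furniture and walls round the work are solid. World frame = base frame: x ahead of the robot, y to its left, z up, the work surface at z = 0. Lengths are in m, angles in rad, forces in N, time in s.
With the tool pointing down it reaches from about 0.25 to 0.775 m from the base axis. Payload 4 kg.
Tool frame: the origin (TCP) lies at the very end of the fingers, on their centre line; the grasp point (between the pads) lies 19 mm behind it (robot.hold_point_z is the distance from the TCP to the grasp point, in m); z points along the fingers, y is the line along which they close (so a half turn about z gives the same grasp; the last joint's range is limited). The gripper opens to 94 mm and grips with 3 to 60 N. Pads are 16 mm wide; open, the fingers measure 119 mm over their backs; the gripper's body (75 mm by 177 mm) begins 78 mm behind the grasp point.
Start: joints at [1.051, 0.087, 1.371, -0, 1.684, -0.103], TCP at [0.223, 0.503, 0.206] pointing down, gripper open.
Joint ranges: [-3.1, 3.1], [-0.76, 2.03], [0.27, 2.55], [-1.08, 4.22], [0.17, 2.65], [-2.57, 2.57]. Speed limits (rad/s): [2.79, 2.79, 3.14, 3.14, 3.14, 3.14].

## Interface

Orientations are given as [roll, pitch, yaw] about the fixed x, y, z axes, in that order (R = Rz(yaw) Ry(pitch) Rx(roll)).
In Python, from bench import robot gives the robot as it stands.
- The arm moves only by the tool carry_out, never from a script. Its argument "steps" is a list of rows, each a list of 3 entries, a list of its own where there are three numbers: the shift along the tool's x, y, z in m, then the turn about the tool's z in units of 10 degrees (1.0 is 10 degrees), then the closure, from -1 (fully open) to 1 (shut). In form: [[[tx, ty, tz], roll, jaw], ...]. A call has 1 to 10 rows; each row is the pose to reach, as a shift and turn from the pose commanded when the call began, along the tool's axes at that moment; what a row does not reach only later rows make up. A row lasts 1/8 s, in which the tool goes at most 62.5 mm and 10.7 degrees, less where a joint would pass 70% of its speed; a pose out of reach is approached as far as the arm can. A call with a gripper value outside its range is refused whole. The fingers move at their own pace and stop on an object; the grip force is fixed at half the most. Time passes only in rows, so rows that repeat a pose let the fingers close. It gives the time, the measured TCP pose, the force, the opening and the grip force at its end, in the units of the state.
- robot.get_obs(): the state, without advancing time (a new reading comes with each control period).
- robot.snapshot(name): name is "scene" or "top" or "wrist"; returns a dict with "image" (480x640x3 uint8, red, green, blue), "z_map" (480x640 float32, m along the optical axis (not along the pixel's ray), 0 where there is no reading), "mtx" (3x3 intrinsics, pixels), "R" (3x3) and "t" (3): a world point X has camera coordinates R X + t. Camera axes: x right, y down, z forward; pixel columns grow to the right and rows downward; lengths in m; the calibration is good to about 2 mm. A picture is of the moment at which its call begins.
- robot.close_job(): hands the job in; it is judged then, once.
The state is a dict: "time": time; "joint_positions": joint angles; "qvel": joint speeds; "joint_torque": joint torques, N m; "tool_pos": TCP position; "ee_rot": TCP orientation; "wrist_force": force on the tool from outside, world axes, zero at the start; "wrist_torque": the same for the moment, N m; "width": finger opening in m; "finger_force": force on a finger pad.
Only numpy, scipy, OpenCV 4.12 (cv2) and the standard library are available. Lean on these libraries where they do the work, as an engineer would, in place of code of your own. Each camera call takes 0.05 s, during which the arm holds its last target. There are 200 camera calls.

## Task

Get the bench abrader ready for a run: pick up the specimen turntable by its knurled nut, set it on the drive spindle and, pressing only lightly, turn it until you feel it drop fully home over the driving tongue, then let go of it. Then take the raised load arm by its tab and bring it down by hand, without letting it fall, until the abrasive wheel rests on the specimen. Leave the weights and the stopwatch where they are.

Things in the scene. Friction and masses are not known exactly. Their poses are not given: they have to be found in the camera images.
- abrader: Bench abrader, fixed: white housing, top at 80 mm, grey panel on its front (-x). Origin on the bench under the spindle axis; x to the back, y left, z up. Housing x -62..172, y -75..75 mm; bearing block of the load arm at the left rear, x 103..147, y 28..68, top 148 mm. On the axis the drive spindle, bare at the start: steel flange 62 mm across, face at 86 mm, with tongue and pilot.
- spindle_axis (a point): Centre of the flange's face, 86 mm up; axes as the abrader's (does not turn with the spindle). Across the flange through this point lies the driving tongue: 52 mm long, 6 wide, 7 high. The spindle's angle differs each time and is not measured. It turns stiffly (0.3 Nm): under a few newtons a turntable slides round over the tongue, pressed hard it drags the spindle along.
- pilot_nose (a point): Top of the centring pilot on the spindle axis, 111 mm above the bench (25 mm above the flange): a round steel pin of 16 mm diameter with a conical nose, 7 mm diameter at the top, full diameter from 7 mm lower down. It guides the turntable's bore before the hub meets the tongue. Axes as the abrader's.
- turntable: Specimen turntable, loose, 0.24 to 0.4 kg, standing on its hub on the bench at the start: round plate 104 mm across with a grey specimen disc clamped on top and a knurled dark nut in the middle. Origin at the centre of the underside, z up. Hub 60 mm diameter, 0..14 mm; plate 14..20; specimen surface at 23. On the tongue its origin is 93 mm above the bench, home on the flange 86 mm.
- hub_grooves (a point): Centre of the hub's underside (the turntable's origin). A bore of 17.6 mm diameter runs 28 mm up from here. Two grooves cross here at right angles, along the turntable's own x and y axes, 7.8 mm wide, 9 mm deep, open at the rim. The hub drops home when either groove lies along the tongue to about 2 degrees, so at every quarter turn.
- nut_top (a point): Centre of the top of the knurled nut that the turntable is held by: 30 mm diameter, from 25 to 53 mm above the turntable's origin; this point at 53 mm, on the turntable's axis.
- load_arm (a joint): Hinge of the load arm, rad: 0 when its wheel rests on the specimen of a turntable that is home, growing as the arm is raised. At the start 1.75 to 1.9 (its stop): it leans back past upright and stays there. The hinge runs freely: pulled forward past upright (below about 1.5) and let go, the arm (0.23 kg with its wheel) falls by its own weight.
- pivot_point (a point): Middle of the load arm's hinge, at abrader x 125, y 48, z 135 mm; fixed, axes as the abrader's. The hinge axis is its y. The arm is a flat bar 12 mm wide (along y) and 14 mm high that leads from here, when down, level to the front (-x), with the abrasive wheel (52 mm diameter, 13 thick) 115 mm from the hinge, on the bar's inner side at abrader y 23..36 mm.
- tab_point (a point): Centre of the black tab at the free end of the load arm, 165 mm from the hinge axis: 36 mm along the arm, 12 mm wide (along the hinge axis), 16 mm high. Its x axis points along the arm to the hinge, its y axis is parallel to the hinge. With the arm down it is ahead of the wheel, beside the turntable, at abrader x -40, y 48, z 135 mm.
- weight_0: Bystander: brass knob weight, 36 mm diameter, 53 mm high, standing on the bench; origin at the centre of its underside.
- weight_1: Bystander: brass knob weight, 29 mm diameter, 48 mm high, standing on the bench; origin at the centre of its underside.
- stopwatch: Bystander: stopwatch lying on the bench, 65 x 58 x 14 mm; origin at the centre of its underside.

How it is judged:
By the outcome, as a careful person would: the job done as asked, in the order asked, and still so for the second after the job is handed in, with the robot touching nothing.
It also fails if it takes over 72 s, if anything falls off the work surface, if the arm or the gripper's body presses on something with over 40 N, if the wrist force passes 120 N, or if a joint passes its speed limit or range.

## Working session

There is one attempt and no reset: what is moved stays moved. The work goes in short steps, Python scripts to look and compute and a tool call to move; the robot and the scene stay as the last step left them, time stands still between calls to the robot, and variables do not carry over. Pictures are saved under pics/ and viewed, at most 11 in all, crops included, and the job is handed in when it is done.

Besides the shell and the picture viewer there is one more tool, called after "Call:" as name(argument=value, ...), one argument or row to a line, values as JSON. carry_out: Moves the arm, as the interface text tells. Its arguments: {"type":"object","properties":{"steps":{"type":"array","items":{"type":"array"}}},"required":["steps"]}

```bash
mkdir -p pics; ls; python3 - <<'E'
from bench import robot
import cv2,numpy as np
o=robot.get_obs();print(o)
for n in ["scene","top"]:
    s=robot.snapshot(n);cv2.imwrite(f"pics/{n}0.png",s["image"][:,:,::-1]);np.savez(f"{n}0.npz",**s)
    print(n,s["mtx"],s["R"],s["t"])
E
```

```text
pics
{'time': 0.0, 'joint_positions': array([ 1.05090946e+00,  8.79255943e-02,  1.37220996e+00, -2.92486807e-05,
        1.68357055e+00, -1.03141438e-01]), 'qvel': array([ 0.00098304,  0.00116282, -0.00037062,  0.00059673, -0.00124587,
       -0.00283056]), 'joint_torque': array([ 8.88574887e-04, -3.40179527e+01, -3.02427506e+01,  7.19340937e-02,
        3.29818495e-02, -1.72871050e-04]), 'tool_pos': array([0.22240347, 0.50245044, 0.2043427 ]), 'ee_rot': array([-3.13948745e+00, -1.88682100e-04,  2.72484377e+00]), 'wrist_force': array([ 0.02274059, -0.39713526,  0.79417941]), 'wrist_torque': array([-0.03618197,  0.07212056,  0.01757251]), 'finger_force': 0.0, 'width': 0.09424493381436937}
scene [[523.64897879   0.         315.08748346]
 [  0.         523.64897879 244.07489452]
 [  0.           0.           1.        ]] [[ 0.89112153 -0.45371505 -0.00671416]
 [-0.19406948 -0.36770476 -0.90946701]
 [ 0.41017004  0.81174865 -0.41572187]] [-0.49493687  0.17862048  1.03253302]
top [[603.20341002   0.         325.90380718]
 [  0.         603.20341002 234.13638422]
 [  0.           0.           1.        ]] [[ 0.01288584 -0.99989385 -0.00680044]
 [-0.98775849 -0.0116715  -0.15555368]
 [ 0.1554578   0.00872164 -0.98780403]] [-0.03303869  0.53854878  1.39730689]
```

View pics/scene0.png

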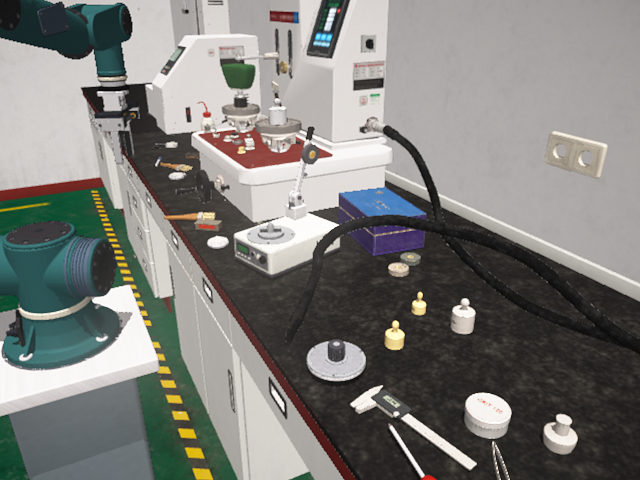

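View pics/top0.png

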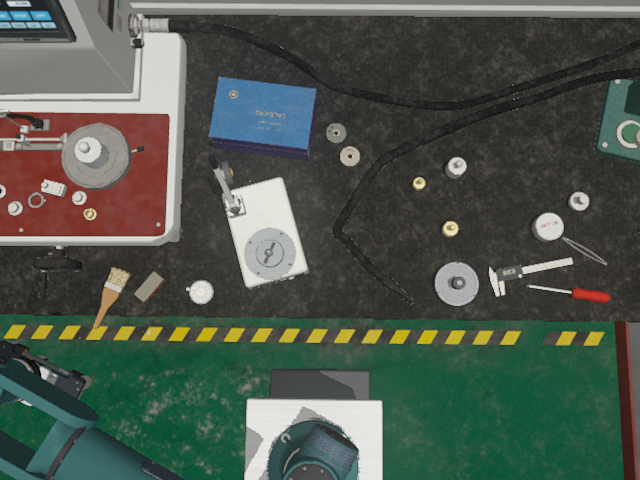

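The scene view shows the abrader at about (285,240) px with its arm raised to (308,135), and the turntable at (336,358). In the top view the flange is at (270,252), the turntable nut at (458,282), the arm tab at about (214,160), the brass weights at (451,228) and (419,183), and the stopwatch at (201,292). A hose lies between the abrader and the turntable.

```bash
cat > h.py <<'E'
import numpy as np,cv2
def load(n):
    return dict(np.load(n+".npz"))
def onplane(s,uv,z):
    uv=np.atleast_2d(np.asarray(uv,float)); d=np.c_[uv,np.ones(len(uv))]@np.linalg.inv(s["mtx"]).T
    d=d@s["R"]; c=-s["R"].T@s["t"]; return c+d*((z-c[2])/d[:,2])[:,None]
def cloud(s):
    v,u=np.mgrid[:480,:640]; d=np.stack([u,v,np.ones_like(u)],-1)@np.linalg.inv(s["mtx"]).T
    P=(d*s["z_map"][...,None]-s["t"])@s["R"]; P[s["z_map"]==0]=np.nan; return P
E
python3 - <<'E'
from h import *
s=load("top0");P=cloud(s)
im=s["image"];g=cv2.cvtColor(im,cv2.COLOR_RGB2GRAY);hsv=cv2.cvtColor(im,cv2.COLOR_RGB2HSV)
def box(u0,u1,v0,v1): 
    m=np.zeros(g.shape,bool);m[v0:v1,u0:u1]=1;return m
z=P[...,2]
np.set_printoptions(precision=4,suppress=True)
def circ(m,name,zz):
    c,_=cv2.findContours(m.astype(np.uint8),cv2.RETR_EXTERNAL,cv2.CHAIN_APPROX_NONE);c=max(c,key=cv2.contourArea)
    q=onplane(s,c[:,0],zz)[:,:2].astype(np.float32);e=cv2.fitEllipse(q);print(name,e, "medz",np.nanmedian(z[m]));
circ(box(425,490,255,312)&(z>.012)&(z<.035),"plate",.020)
circ(box(440,475,265,300)&(z>.042),"nut",.053)
circ(box(235,300,220,283)&(z>.083)&(z<.095),"flange",.086)
m=box(215,315,175,292)&(z>.075)&(z<.084)
m2=box(215,315,175,292)&(z>.07)
c,_=cv2.findContours(m2.astype(np.uint8),0,1);c=max(c,key=cv2.contourArea)
q=onplane(s,cv2.convexHull(c)[:,0],.08)[:,:2].astype(np.float32);print("housing",cv2.minAreaRect(q), cv2.boxPoints(cv2.minAreaRect(q)))
a=box(195,250,140,222)&(z>.15);print("arm n",a.sum());p=P[a];
for k in np.arange(.15,.34,.01):
    t=p[(p[:,2]>k)&(p[:,2]<=k+.01)]
    if len(t):print(k,len(t),np.median(t,0))
# pilot
pm=box(235,300,220,283)&(z>.1);print("pilot",P[pm].mean(0) if pm.any() else 0)
# hose
for (u,v) in [(340,230),(335,232),(350,200),(360,185),(375,165),(360,260),(380,278),(400,295)]:
    w=z[v-6:v+7,u-6:u+7];print((u,v),np.nanmax(w))
hm=box(320,415,140,305)&(z>.06);print("hose max",np.nanmax(z[box(320,415,140,305)]),P[hm][:3])
# obstacles
for n,b in dict(w0=(440,462,218,240),w1=(408,430,174,193),sw=(186,217,278,306)).items():
    b=box(*b)&(z>.008);print(n,P[b].mean(0),np.nanmax(z[b]))
E
```

```text
plate ((0.42607828974723816, -0.33767855167388916), (0.10125521570444107, 0.10319600999355316), 28.387853622436523) medz 0.022949249277334667
nut ((0.4257100522518158, -0.3363837003707886), (0.028828833252191544, 0.02907417342066765), 176.9418487548828) medz 0.052203728896053056
flange ((0.48626837134361267, 0.10439307987689972), (0.05751774460077286, 0.06021003797650337), 46.16465759277344) medz 0.08563394766609564
housing ((0.559393048286438, 0.12518715858459473), (0.28056302666664124, 0.15118414163589478), 17.491710662841797) [[0.4029 0.1551]
 [0.4483 0.0109]
 [0.7159 0.0953]
 [0.6705 0.2394]]
arm n 567
0.15 21 [0.5932 0.1845 0.153 ]
0.16 23 [0.5969 0.1848 0.1669]
0.17 12 [0.5993 0.1874 0.1767]
0.18000000000000002 18 [0.6033 0.187  0.1859]
0.19000000000000003 18 [0.6061 0.188  0.1945]
0.20000000000000004 18 [0.6089 0.1901 0.2052]
0.21000000000000005 19 [0.6129 0.1884 0.2147]
0.22000000000000006 19 [0.6161 0.191  0.2235]
0.23000000000000007 25 [0.6191 0.1907 0.2345]
0.24000000000000007 50 [0.6226 0.1897 0.2465]
0.2500000000000001 86 [0.6249 0.1796 0.2539]
0.2600000000000001 127 [0.6295 0.1793 0.2657]
0.27000000000000013 38 [0.6325 0.1933 0.2722]
0.28000000000000014 18 [0.6352 0.1977 0.2846]
0.29000000000000015 23 [0.6387 0.1976 0.2944]
0.30000000000000016 50 [0.6459 0.2011 0.3056]
0.31000000000000016 2 [0.6406 0.1997 0.3128]
pilot [0.4857 0.1034 0.1085]
(340, 230) 0.1245611994144649
(335, 232) 0.12087719614170474
(350, 200) 0.1705590127983315
(360, 185) 0.17927720784843607
(375, 165) 0.18476260533359523
(360, 260) 0.04823948041195936
(380, 278) 0.03274894520544257
(400, 295) 0.04067923705451959
hose max 0.1898246814463944 [[ 0.7309 -0.2088  0.1762]
 [ 0.7281 -0.2098  0.185 ]
 [ 0.7289 -0.2123  0.1826]]
w0 [ 0.5571 -0.323   0.0281] 0.0559896641919478
w1 [ 0.6695 -0.25    0.0244] 0.04973409523493544
sw [0.3995 0.2743 0.0135] 0.023340406200153287
```

```bash
python3 - <<'E'
from h import *
s=load("top0");t=load("scene0")
a=cv2.resize(s["image"][135:300,190:350],None,fx=3.6,fy=3.6,interpolation=2)
b=cv2.resize(t["image"][110:290,225:345],None,fx=3.3,fy=3.3,interpolation=2)
H=600;o=np.zeros((600,800,3),np.uint8)
a=cv2.resize(a,(400,412));b=cv2.resize(b,(400,600));o[:412,:400]=a;o[:,400:]=b
cv2.imwrite("pics/crop.png",o[:,:,::-1])
E
```

```text
(no output)
```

View pics/crop.png

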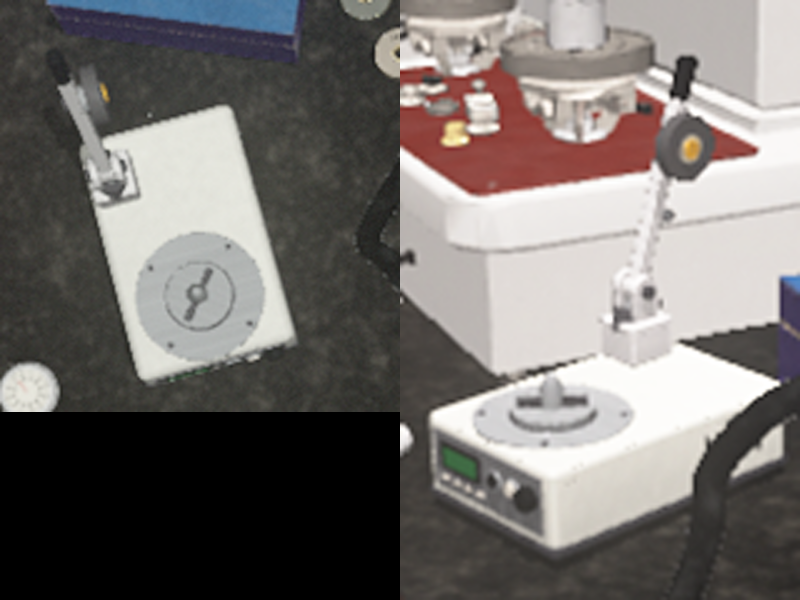

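The crop confirms the flange, tongue and pilot near (200,295) in its left half, and the arm leaning back with its tab at (60,65). The measured positions agree with the given sizes: flange at about (0.486, 0.103), yaw about 17.5°, nut at about (0.426, -0.337). Next I move over the turntable.

Call:
carry_out(
  steps=[
    [[-0.06,-0.078,0],0,-1],
    [[-0.1,-0.13,0],0,-1],
    [[-0.14,-0.18,0],0,-1],
    [[-0.18,-0.235,0],0,-1],
    [[-0.22,-0.285,0],0,-1],
    [[-0.26,-0.34,0],0,-1],
    [[-0.3,-0.39,0],0,-1],
    [[-0.34,-0.44,0],0,-1],
    [[-0.38,-0.49,0],0,-1],
    [[-0.4,-0.52,0],0,-1],
  ],
)

```text
time: 1.35
tool_pos: [0.3709, -0.1062, 0.2053]
ee_rot: [3.141, 0.0, 2.724]
wrist_force: [0.8, 0.6, 0.0]
width: 0.0942
finger_force: 0.0
```

Call:
carry_out(
  steps=[
    [[-0.03,-0.04,0],0,-1],
    [[-0.06,-0.08,0],0,-1],
    [[-0.09,-0.12,0],0,-1],
    [[-0.115,-0.15,0.01],0,-1],
    [[-0.125,-0.164,0.03],0,-1],
    [[-0.126,-0.164,0.03],0,-1],
    [[-0.126,-0.164,0.03],0,-1],
  ],
)

```text
time: 2.22
tool_pos: [0.4199, -0.3045, 0.1758]
ee_rot: [3.141, -0.0, 2.725]
wrist_force: [-0.2, 0.6, 1.0]
width: 0.0938
finger_force: 0.0
```

```bash
cat >> h.py <<'E'
def rel(o,X):
    y=o["ee_rot"][2]; d=np.asarray(X)-o["tool_pos"]
    return np.round([d[0]*np.cos(y)+d[1]*np.sin(y), d[0]*np.sin(y)-d[1]*np.cos(y), -d[2]],4)
def disc(s,P,mask,zz):
    c,_=cv2.findContours(mask.astype(np.uint8),cv2.RETR_EXTERNAL,cv2.CHAIN_APPROX_NONE);c=max(c,key=cv2.contourArea)
    return cv2.fitEllipse(onplane(s,c[:,0],zz)[:,:2].astype(np.float32))
E
python3 - <<'E'
from h import *
from bench import robot
o=robot.get_obs();print(o["time"],o["tool_pos"],o["ee_rot"],o["joint_positions"][5],o["wrist_force"])
s=robot.snapshot("wrist");np.savez("wrist1.npz",**s);cv2.imwrite("pics/w1.png",s["image"][:,:,::-1])
P=cloud(s);z=P[...,2];d=np.hypot(P[...,0]-.426,P[...,1]+.337)
print("plate",disc(s,P,(z>.012)&(z<.035)&(d<.07),.02));print("nut",disc(s,P,(z>.045)&(z<.06)&(d<.03),.053))
print("nut z",np.nanmedian(z[(d<.01)]))
print(rel(o,[.426,-.337,.03]))
E
```

```text
2.225 [ 0.41987783 -0.30452497  0.1757644 ] [ 3.14108623e+00 -1.78732067e-04  2.72517932e+00] -1.8914752482441972 [-0.21129627  0.63135281  1.03891451]
plate ((0.4238760769367218, -0.3367314040660858), (0.10309194028377533, 0.10464309900999069), 49.48337936401367)
nut ((0.42265281081199646, -0.3356381058692932), (0.029136188328266144, 0.030163850635290146), 48.17140579223633)
nut z 0.05211368199980887
[-0.0187 -0.0272  0.1458]
```

View pics/w1.png

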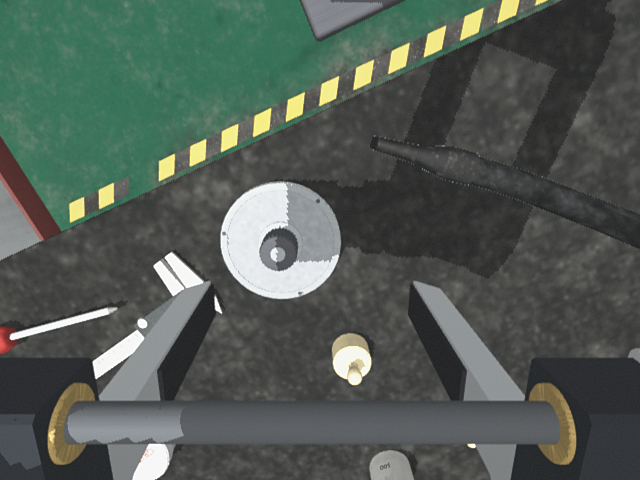

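The wrist view shows the turntable disc at about (280,240) px with the nut at (278,250). The brass weight at (350,358) and the caliper jaws at (185,275) are both clear of the fingers. I descend and grip.

Call:
carry_out(
  steps=[
    [[-0.017,-0.027,0.03],0,-0.5],
    [[-0.017,-0.027,0.07],0,-0.5],
    [[-0.017,-0.027,0.11],0,-0.5],
    [[-0.017,-0.027,0.135],0,-0.5],
    [[-0.017,-0.027,0.146],0,-0.5],
    [[-0.017,-0.027,0.146],0,-0.5],
    [[-0.017,-0.027,0.146],0,0.2],
    [[-0.017,-0.027,0.146],0,1],
    [[-0.017,-0.027,0.146],0,1],
    [[-0.017,-0.027,0.146],0,1],
  ],
)

```text
time: 3.52
tool_pos: [0.4246, -0.3369, 0.0298]
ee_rot: [-3.141, 0.001, 2.725]
wrist_force: [0.2, -0.8, -0.4]
width: 0.0337
finger_force: 0.0
```

Call:
carry_out(
  steps=[
    [[0,0,0],0,1],
    [[0,0,0],0,1],
    [[0,0,-0.01],0,1],
    [[0,0,-0.03],0,1],
    [[0,0,-0.06],0,1],
    [[0,0,-0.1],0,1],
    [[0,0,-0.14],0,1],
    [[0,0,-0.17],0,1],
    [[0,0,-0.17],0,1],
  ],
)

```text
time: 4.65
tool_pos: [0.4254, -0.3379, 0.2024]
ee_rot: [-3.139, 0.005, 2.725]
wrist_force: [0.7, -0.6, -3.0]
width: 0.0293
finger_force: 30.0
```

```bash
python3 - <<'E'
from h import *
from bench import robot
o=robot.get_obs();print(o["time"],o["tool_pos"],o["ee_rot"],o["wrist_force"],o["wrist_torque"],o["width"])
print(rel(o,[.486,.103,.20]))
s=load("top0");g=cv2.cvtColor(s["image"],cv2.COLOR_RGB2GRAY)[235:270,250:290];P=cloud(s)
for r in range(35): print(" ".join("%3d"%x for x in g[r,5:35]))
E
```

```text
4.65 [ 0.42539197 -0.33787778  0.20236024] [-3.13921032  0.00547146  2.72466827] [ 0.68743613 -0.64376096 -3.04812631] [ 0.00136394 -0.00753144 -0.01429338] 0.0293484393543056
[0.1231 0.4277 0.0024]
184 183 184 185 184 183 182 183 183 181 184 185 184 185 185 181 182 181 181 182 179 177 178 179 179 168 175 178 178 178
184 183 182 182 183 183 184 185 186 186 186 186 184 184 183 182 180 179 179 178 179 178 177 177 178 177 178 178 178 178
184 183 183 185 184 186 185 186 185 185 182 182 180 179 179 178 179 178 178 178 178 177 177 179 179 179 177 179 179 180
185 185 187 186 185 185 183 182 182 181 181 180 179 180 179 179 178 179 179 180 179 178 179 181 181 180 180 181 180 181
185 186 186 185 182 180 181 181 181 180 169 170 169 167 167 171 171 167 165 169 179 181 180 181 179 181 181 181 179 181
182 182 181 181 180 180 181 180 180 171 156 159 158 157 158 165 161 156 152 153 164 171 180 182 182 181 180 180 179 179
181 181 180 179 180 180 171 166 175 165 170 181 180 181 180 182 180 174 175 172 164 156 159 178 182 178 179 177 177 177
179 180 180 180 179 177 160 155 169 177 178 177 178 178 179 1
[... 2598 characters left out ...]
 173 137 147 165 179 172 176 184 182 182 181 180 178 179 176 166 144 114 138 174 185 185 181 181 180
183 183 184 183 183 183 170 151 142 156 165 160 169 176 175 176 171 174 165 142 109 117 152 177 183 178 180 178 179 181
183 182 182 182 179 181 181 184 171 157 145 123 129 146 145 141 139 138 126 127 145 174 183 180 180 180 182 182 181 181
178 180 179 178 178 178 178 179 182 182 180 160 150 147 147 147 153 153 160 177 182 181 181 180 181 181 181 179 181 179
178 180 178 179 179 179 180 179 183 182 184 184 186 183 182 182 181 182 182 181 182 181 180 181 180 179 178 179 180 179
178 179 181 181 181 183 182 182 182 181 180 179 181 180 181 181 180 181 180 181 180 179 178 179 179 179 177 178 180 180
```

Call:
carry_out(
  steps=[
    [[0.012,0.04,0],0,1],
    [[0.024,0.085,0],0,1],
    [[0.04,0.14,0],0,1],
    [[0.056,0.195,0],0,1],
    [[0.072,0.25,0],0,1],
    [[0.088,0.305,0],0,1],
    [[0.103,0.36,0],0,1],
    [[0.117,0.41,0],0,1],
    [[0.123,0.428,0],0,1],
    [[0.123,0.428,0],0,1],
  ],
)

```text
time: 5.9
tool_pos: [0.4841, 0.1054, 0.197]
ee_rot: [-3.139, -0.004, 2.728]
wrist_force: [0.6, -0.0, -3.8]
width: 0.0293
finger_force: 30.0
```

```bash
python3 - <<'E'
from h import *
from bench import robot
o=robot.get_obs();print(o["time"],o["tool_pos"],o["ee_rot"],o["joint_positions"][5],o["wrist_force"],o["wrist_torque"])
s=load("top0");g=cv2.cvtColor(s["image"],cv2.COLOR_RGB2GRAY).astype(float);P=cloud(s)
m=np.zeros(g.shape,bool);m[242:264,262:276]=g[242:264,262:276]<140
v,u=np.nonzero(m);q=onplane(s,np.c_[u,v],.093);print("tongue",q.mean(0));w,V=np.linalg.eigh(np.cov(q[:,:2].T));print(np.degrees(np.arctan2(V[1,1],V[0,1])))
z=P[...,2];pm=np.zeros(g.shape,bool);pm[235:270,250:290]=z[235:270,250:290]>.104
v,u=np.nonzero(pm);print("pilot",onplane(s,np.c_[u,v],.109).mean(0),len(u))
t=load("scene0");Q=cloud(t)
d=np.hypot(Q[...,0]-.486,Q[...,1]-.103);k=(d<.02)&(Q[...,2]>.106);print("scene pilot",Q[k].mean(0),k.sum())
s=robot.snapshot("wrist");np.savez("wrist2.npz",**s)
w=robot.snapshot("scene")
cv2.imwrite("pics/w2.png",np.hstack([cv2.resize(s["image"],(400,300)),cv2.resize(w["image"][60:300,180:500],(400,300))])[:,:,::-1])
E
```

```text
5.9 [0.48409252 0.10538088 0.19696387] [-3.13920666 -0.00366177  2.72763146] -1.0568191954740702 [ 0.58097048 -0.0177353  -3.75773346] [-0.05421233 -0.04662314  0.01714191]
tongue [0.48628518 0.1039614  0.093     ]
157.66942525529126
pilot [0.48574757 0.10328974 0.109     ] 34
scene pilot [0.48520344 0.10195847 0.1078249 ] 10
```

View pics/w2.png

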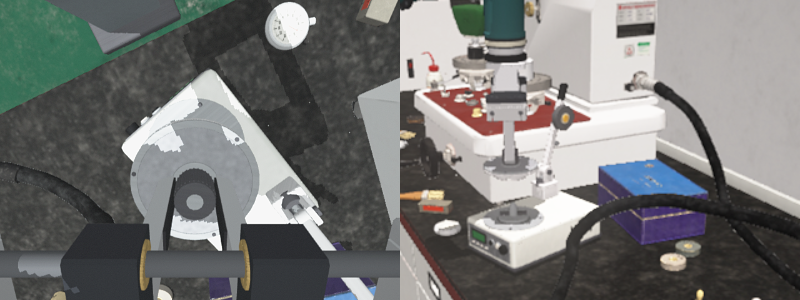

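The picture shows the held turntable level above the spindle, with the load arm clear of the gripper body. I lower it onto the pilot.

Call:
carry_out(
  steps=[
    [[-0.002,-0.002,0.02],0,1],
    [[-0.002,-0.002,0.04],0,1],
    [[-0.002,-0.002,0.045],0,1],
    [[-0.002,-0.002,0.05],0,1],
    [[-0.002,-0.002,0.055],0,1],
    [[-0.002,-0.002,0.06],0,1],
    [[-0.002,-0.002,0.065],0,1],
    [[-0.002,-0.002,0.065],0,1],
  ],
)

```text
time: 7.0
tool_pos: [0.4865, 0.1033, 0.1348]
ee_rot: [3.138, -0.0, 2.726]
wrist_force: [0.9, 4.5, -1.1]
width: 0.0296
finger_force: 30.0
```

Call:
carry_out(
  steps=[
    [[0.0005,0.001,0.001],0,1],
    [[0.0005,0.001,0.003],0,1],
    [[0.0005,0.001,0.005],0,1],
    [[0.0005,0.001,0.007],0,1],
    [[0.0005,0.001,0.007],0,1],
  ],
)

```text
time: 7.62
tool_pos: [0.4861, 0.1046, 0.1274]
ee_rot: [3.138, -0.001, 2.726]
wrist_force: [-0.8, 6.5, -0.4]
width: 0.0296
finger_force: 30.0
```

Call:
carry_out(
  steps=[
    [[0.0005,0.001,0],0,1],
    [[0.0005,0.0015,0.001],0,1],
    [[0.0005,0.0015,0.002],0,1],
    [[0.0005,0.0015,0.003],0,1],
    [[0.0005,0.0015,0.003],0,1],
  ],
)

```text
time: 8.25
tool_pos: [0.4862, 0.1048, 0.1243]
ee_rot: [3.141, -0.001, 2.725]
wrist_force: [-1.7, 5.8, 0.0]
width: 0.0294
finger_force: 30.0
```

Call:
carry_out(
  steps=[
    [[0,0.001,0],0,1],
    [[0,0.0015,0.001],0,1],
    [[0,0.0015,0.002],0,1],
    [[0,0.0015,0.003],0,1],
    [[0,0.0015,0.003],0,1],
  ],
)

```text
time: 8.88
tool_pos: [0.4867, 0.1053, 0.1226]
ee_rot: [-3.14, 0.0, 2.725]
wrist_force: [-4.8, 1.1, 4.8]
width: 0.0292
finger_force: 30.0
```

Call:
carry_out(
  steps=[
    [[0.001,0,-0.0005],0,1],
    [[0.001,0,-0.0005],0.4,1],
    [[0.001,0,-0.0005],0.7,1],
    [[0.001,0,-0.0005],1.0,1],
    [[0.001,0,-0.0005],1.3,1],
    [[0.001,0,-0.0005],1.6,1],
    [[0.001,0,-0.0005],1.9,1],
    [[0.001,0,-0.0005],2.2,1],
  ],
)

```text
time: 9.88
tool_pos: [0.4866, 0.1055, 0.1226]
ee_rot: [3.142, 0.002, 2.339]
wrist_force: [-3.0, 0.1, 3.8]
width: 0.0295
finger_force: 30.0
```

```bash
python3 - <<'E'
from bench import robot
o=robot.get_obs();print(o["tool_pos"],o["ee_rot"],o["wrist_force"],o["wrist_torque"])
E
```

```text
[0.48661442 0.10546184 0.12260852] [3.14154479e+00 2.23421904e-03 2.33887691e+00] [-2.97312361  0.06283475  3.76574321] [-0.09183586  0.51779689  0.05719665]
```

Call:
carry_out(
  steps=[
    [[0,0,0],0.3,1],
    [[0,0,0],0.6,1],
    [[0,0,0],0.9,1],
    [[0,0,0],1.2,1],
    [[0,0,0],1.5,1],
    [[0,0,0],1.8,1],
    [[0,0,0],2.1,1],
    [[0,0,0],2.4,1],
  ],
)

```text
time: 10.88
tool_pos: [0.4866, 0.1055, 0.1226]
ee_rot: [3.141, 0.002, 1.92]
wrist_force: [-2.7, 0.2, 3.8]
width: 0.0293
finger_force: 30.0
```

```bash
python3 - <<'E'
from bench import robot
o=robot.get_obs();print(o["tool_pos"],o["ee_rot"],o["wrist_force"],o["wrist_torque"])
E
```

```text
[0.486613   0.10552048 0.12257985] [3.14068660e+00 1.90648733e-03 1.92006580e+00] [-2.68192322  0.23614982  3.81415833] [-0.04772151  0.56387825  0.07755914]
```

Call:
carry_out(
  steps=[
    [[0,0,0],0.3,1],
    [[0,0,0],0.6,1],
    [[0,0,0],0.9,1],
    [[0,0,0],1.2,1],
    [[0,0,0],1.5,1],
    [[0,0,0],1.8,1],
    [[0,0,0],2.1,1],
    [[0,0,0],2.4,1],
  ],
)

```text
time: 11.88
tool_pos: [0.4868, 0.1055, 0.1226]
ee_rot: [3.14, 0.001, 1.501]
wrist_force: [-2.2, -0.6, 2.9]
width: 0.029
finger_force: 30.0
```

```bash
python3 - <<'E'
from bench import robot
o=robot.get_obs();print(o["tool_pos"],o["ee_rot"],o["wrist_force"],o["wrist_torque"])
E
```

```text
[0.4867879  0.10554703 0.12256833] [3.13957643e+00 1.23837316e-03 1.50114335e+00] [-2.20498945 -0.56405599  2.88233899] [0.00913921 0.55950145 0.09570224]
```

Call:
carry_out(
  steps=[
    [[0,0,0],0.3,1],
    [[0,0,0],0.6,1],
    [[0,0,0],0.9,1],
    [[0,0,0],1.2,1],
    [[0,0,0],1.5,1],
    [[0,0,0],1.8,1],
    [[0,0,0],2.1,1],
    [[0,0,0],2.4,1],
  ],
)

```text
time: 12.88
tool_pos: [0.4868, 0.1058, 0.1213]
ee_rot: [3.14, 0.0, 1.083]
wrist_force: [-0.1, -0.1, -1.0]
width: 0.0296
finger_force: 30.0
```

```bash
python3 - <<'E'
from bench import robot
o=robot.get_obs();print(o["tool_pos"],o["ee_rot"],o["wrist_force"],o["wrist_torque"],o["joint_positions"][5])
E
```

```text
[0.48681628 0.10575693 0.12133451] [3.13976742e+00 2.59574858e-04 1.08303561e+00] [-0.0552734  -0.11646239 -1.04159958] [0.11904082 0.04318515 0.29213679] 0.5887605927178137
```

It dropped: z fell, the push went away, and the torque rose to 0.29 Nm. I ease the twist and follow it down.

Call:
carry_out(
  steps=[
    [[0,0,0.001],-0.1,1],
    [[0,0,0.002],-0.1,1],
    [[0,0,0.003],-0.1,1],
    [[0,0,0.004],-0.1,1],
    [[0,0,0.005],-0.1,1],
    [[0,0,0.006],-0.1,1],
    [[0,0,0.0065],-0.1,1],
    [[0,0,0.0065],-0.1,1],
  ],
)

```text
time: 13.88
tool_pos: [0.4863, 0.1063, 0.1157]
ee_rot: [3.141, -0.0, 1.102]
wrist_force: [-0.0, -1.1, 1.6]
width: 0.0294
finger_force: 30.0
```

```bash
python3 - <<'E'
from bench import robot
o=robot.get_obs();print(o["tool_pos"],o["ee_rot"],o["wrist_force"],o["wrist_torque"],o["joint_positions"][5])
E
```

```text
[0.48631318 0.10627065 0.11567865] [ 3.14095178e+00 -3.29684351e-04  1.10172044e+00] [-0.03994438 -1.05746747  1.61435379] [-0.23136775 -0.12473595  0.23908952] 0.5703212744456432
```

Call:
carry_out(
  steps=[
    [[0,0,0],0,-0.3],
    [[0,0,0],0,-0.3],
    [[0,0,0],0,-0.3],
    [[0,0,-0.02],0,-0.3],
    [[0,0,-0.06],0,-0.3],
    [[0,0,-0.11],0,-0.3],
    [[0,0,-0.16],0,-0.3],
    [[0,0,-0.21],0,-0.3],
    [[0,0,-0.25],0,-0.3],
    [[0,0,-0.25],0,-0.3],
  ],
)

```text
time: 15.12
tool_pos: [0.487, 0.1064, 0.3695]
ee_rot: [3.135, -0.004, 1.102]
wrist_force: [0.6, 0.1, -0.7]
width: 0.0612
finger_force: 0.0
```

```bash
python3 - <<'E'
from h import *
from bench import robot
o=robot.get_obs();print(o["time"],o["tool_pos"],o["ee_rot"],o["joint_positions"],o["wrist_force"])
s=robot.snapshot("wrist");t=robot.snapshot("scene");np.savez("wrist3.npz",**s);np.savez("scene3.npz",**t)
for n,w in (("wrist",s),("scene",t)):
    P=cloud(w);a=(P[...,0]-.59)*.954+(P[...,1]-.187)*.301;b=-(P[...,0]-.59)*.301+(P[...,1]-.187)*.954
    m=(abs(b)<.03)&(a>-.01)&(a<.09)&(P[...,2]>.26)&(P[...,2]<.33)&(w["image"].max(-1)<90)
    print(n,"tab",m.sum(),np.median(P[m],0) if m.any() else 0,np.nanmax(P[m][:,2]) if m.any() else 0)
    d=np.hypot(P[...,0]-.486,P[...,1]-.105);k=(d<.049)&(d>.02);print("spec z",np.nanmedian(P[...,2][k]),"nut",np.nanmedian(P[...,2][d<.01]))
cv2.imwrite("pics/w3.png",np.hstack([cv2.resize(s["image"],(400,300)),cv2.resize(t["image"][60:300,180:500],(400,300))])[:,:,::-1])
E
```

```text
15.125 [0.48703369 0.10640466 0.36954838] [ 3.13514578 -0.0043216   1.10162965] [ 1.01203350e-01 -7.32747787e-03  1.14456444e+00  1.71832547e-04
  1.99659594e+00  5.70455537e-01] [ 0.59441933  0.09709256 -0.74869318]
wrist tab 452 [0.63322037 0.19427666 0.27667815] 0.29257652520595623
spec z 0.4803819209157163 nut 0.13831707985112943
scene tab 69 [0.64147101 0.19539505 0.29162485] 0.3054147674483699
spec z 0.44188628992645596 nut 0.13758238399049122
```

View pics/w3.png

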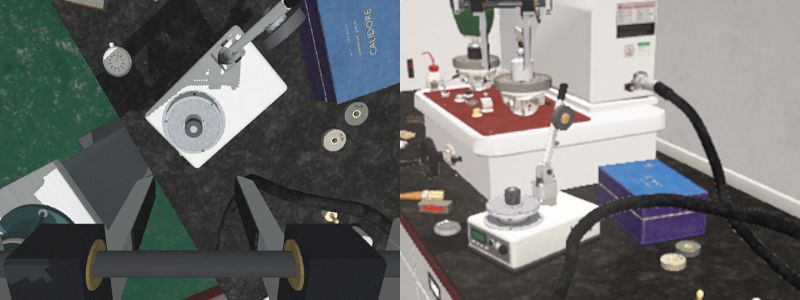

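The view confirms the turntable is home: the nut top is at 138 mm and the plate sits level on the flange. The arm is raised with its tab at about (563,90) px. I move above the tab.

Call:
carry_out(
  steps=[
    [[0.03,0.018,0],0.7,0.1],
    [[0.06,0.036,0],1.5,0.1],
    [[0.09,0.054,0],2.3,0.1],
    [[0.12,0.072,0],3.1,0.1],
    [[0.145,0.086,0],3.9,0.1],
    [[0.157,0.093,0],4.57,0.1],
    [[0.157,0.093,0],4.57,0.1],
    [[0.157,0.093,0],4.57,0.1],
    [[0.157,0.093,0],4.57,0.1],
  ],
)

```text
time: 16.35
tool_pos: [0.6394, 0.2038, 0.3659]
ee_rot: [-3.142, -0.0, 0.305]
wrist_force: [0.2, -1.3, -0.0]
width: 0.0422
finger_force: 0.0
```

```bash
python3 - <<'E'
from h import *
from bench import robot
o=robot.get_obs();print(o["time"],o["tool_pos"],o["ee_rot"],o["joint_positions"],o["width"],rel(o,[.6407,.2045,.277]))
s=robot.snapshot("wrist");t=robot.snapshot("scene")
cv2.imwrite("pics/w4.png",np.hstack([cv2.resize(s["image"],(400,300)),cv2.resize(t["image"][90:210,240:400],(400,300))])[:,:,::-1])
P=cloud(t);m=(np.hypot(P[...,0]-.64,P[...,1]-.2)<.03)&(P[...,2]>.272)&(P[...,2]<.32)&(t["image"].max(-1)<90);print(m.sum(),P[m].mean(0))
P=cloud(s);m=(np.hypot(P[...,0]-.64,P[...,1]-.2)<.03)&(P[...,2]>.272)&(P[...,2]<.32)&(s["image"].max(-1)<90);print(m.sum(),P[m].mean(0) if m.any() else 0)
E
```

```text
16.35 [0.63940148 0.20384553 0.36586804] [-3.14158862e+00 -1.27785409e-04  3.04553090e-01] [2.24174386e-01 4.18682120e-01 6.47097168e-01 1.63138881e-05
 2.07568632e+00 1.49042552e+00] 0.04216511748494665 [ 0.0014 -0.0002  0.0889]
68 [0.64164717 0.19600793 0.29188994]
430 [0.64801799 0.20335907 0.30635212]
```

View pics/w4.png

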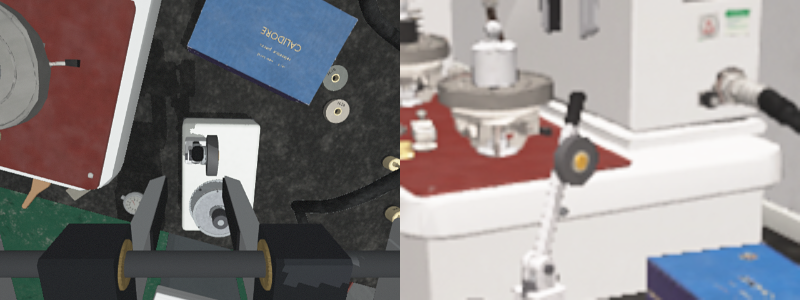

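The wrist view shows the tab at about (197,152) px, centred between the fingers, with the wheel on its right. I descend and close.

Call:
carry_out(
  steps=[
    [[0.001,0,0.03],0,0.1],
    [[0.001,0,0.06],0,0.1],
    [[0.001,0,0.08],0,0.1],
    [[0.001,0,0.087],0,0.1],
    [[0.001,0,0.087],0,0.1],
    [[0.001,0,0.087],0,0.4],
    [[0.001,0,0.087],0,0.6],
    [[0.001,0,0.087],0,1],
    [[0.001,0,0.087],0,1],
    [[0.001,0,0.087],0,1],
  ],
)

```text
time: 17.7
tool_pos: [0.6421, 0.2019, 0.2793]
ee_rot: [3.137, -0.002, 0.3]
wrist_force: [2.2, -6.1, 2.4]
width: 0.0123
finger_force: 30.0
```

```bash
python3 - <<'E'
from h import *
from bench import robot
o=robot.get_obs();print(o["time"],o["tool_pos"],o["ee_rot"],o["width"],o["finger_force"],o["wrist_force"])
t=robot.snapshot("scene")
cv2.imwrite("pics/w5.png",cv2.resize(t["image"][90:210,240:400],(640,480))[:,:,::-1])
E
```

```text
17.7 [0.64210903 0.2019221  0.27931983] [ 3.13744687e+00 -1.56222797e-03  3.00076577e-01] 0.01225140376123835 29.988867938518524 [ 2.17502889 -6.07076256  2.35921663]
```

View pics/w5.png

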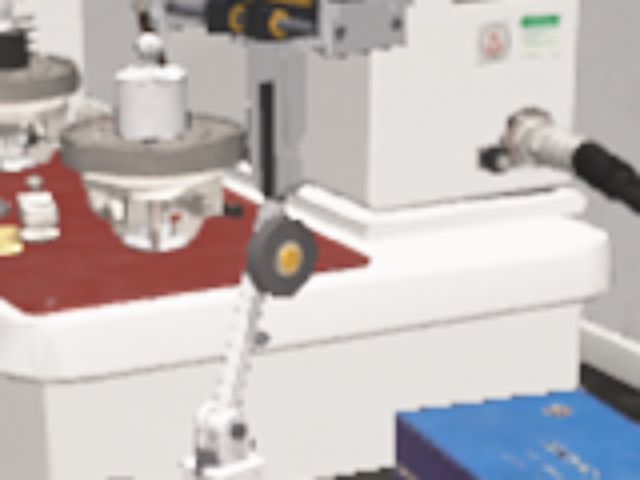

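Gripped: the width is 12.3 mm, which matches the tab. The grasp radius about the pivot works out at 171.5 mm and θ at 1.88. I compute the arc shifts.

```bash
python3 - <<'E'
import numpy as np
r=.1715;th=1.88-np.arange(0,41)*.047
a=-r*np.cos(th);h=r*np.sin(th)
for c in range(4):
    i=np.arange(c*10+1,c*10+11);print(np.round(th[i[-1]],3),[[round(1e3*(a[k]-a[c*10]),1),round(-1e3*(h[k]-h[c*10]),1)] for k in i])
E
```

```text
1.41 [[np.float64(-7.7), np.float64(-2.3)], [np.float64(-15.6), np.float64(-4.2)], [np.float64(-23.5), np.float64(-5.7)], [np.float64(-31.5), np.float64(-6.9)], [np.float64(-39.5), np.float64(-7.7)], [np.float64(-47.5), np.float64(-8.1)], [np.float64(-55.6), np.float64(-8.1)], [np.float64(-63.6), np.float64(-7.8)], [np.float64(-71.7), np.float64(-7.0)], [np.float64(-79.6), np.float64(-5.9)]]
0.94 [[np.float64(-7.9), np.float64(1.5)], [np.float64(-15.8), np.float64(3.3)], [np.float64(-23.5), np.float64(5.5)], [np.float64(-31.2), np.float64(8.1)], [np.float64(-38.7), np.float64(11.0)], [np.float64(-46.0), np.float64(14.3)], [np.float64(-53.2), np.float64(18.0)], [np.float64(-60.2), np.float64(21.9)], [np.float64(-67.1), np.float64(26.2)], [np.float64(-73.7), np.float64(30.8)]]
0.47 [[np.float64(-6.4), np.float64(4.9)], [np.float64(-12.6), np.float64(10.1)], [np.float64(-18.5), np.float64(15.6)], [np.float64(-24.1), np.float64(21.3)], [np.float64(-29.5), np.float64(27.4)], [np.float64(-34.5), np.float64(33.6)], [np.float64(-39.3), np.float64(40.1)], [np.float64(-43.8), np.float64(46.8)], [np.float64(-47.9), np.float64(53.7)], [np.float64(-51.8), np.float64(60.8)]]
0.0 [[np.float64(-3.5), np.float64(7.3)], [np.float64(-6.6), np.float64(14.7)], [np.float64(-9.4), np.float64(22.3)], [np.float64(-11.8), np.float64(29.9)], [np.float64(-13.9), np.float64(37.7)], [np.float64(-15.6), np.float64(45.6)], [np.float64(-16.9), np.float64(53.6)], [np.float64(-17.8), np.float64(61.6)], [np.float64(-18.4), np.float64(69.6)], [np.float64(-18.6), np.float64(77.7)]]
```

Call:
carry_out(
  steps=[
    [[-0.0077,0.001,-0.0023],0,1],
    [[-0.0156,0.0015,-0.0042],0,1],
    [[-0.0235,0.0015,-0.0057],0,1],
    [[-0.0315,0.0015,-0.0069],0,1],
    [[-0.0395,0.0015,-0.0077],0,1],
    [[-0.0475,0.0015,-0.0081],0,1],
    [[-0.0556,0.0015,-0.0081],0,1],
    [[-0.0636,0.0015,-0.0078],0,1],
    [[-0.0717,0.0015,-0.007],0,1],
    [[-0.0796,0.0015,-0.0059],0,1],
  ],
)

```text
time: 19.0
tool_pos: [0.5651, 0.1791, 0.2854]
ee_rot: [3.141, -0.002, 0.304]
wrist_force: [3.8, -3.4, 4.6]
width: 0.0119
finger_force: 30.0
```

Call:
carry_out(
  steps=[
    [[-0.0079,0.0005,0.0015],0,1],
    [[-0.0158,0.001,0.0033],0,1],
    [[-0.0235,0.001,0.0055],0,1],
    [[-0.0312,0.001,0.0081],0,1],
    [[-0.0387,0.001,0.011],0,1],
    [[-0.046,0.001,0.0143],0,1],
    [[-0.0532,0.001,0.018],0,1],
    [[-0.0602,0.001,0.0219],0,1],
    [[-0.0671,0.001,0.0262],0,1],
    [[-0.0737,0.001,0.0308],0,1],
  ],
)

```text
time: 20.25
tool_pos: [0.4924, 0.1576, 0.2547]
ee_rot: [-3.138, 0.003, 0.306]
wrist_force: [-4.8, -1.4, 8.5]
width: 0.0115
finger_force: 30.0
```

Call:
carry_out(
  steps=[
    [[-0.0074,0,0.0037],0,1],
    [[-0.0138,0,0.0086],0,1],
    [[-0.0198,0,0.0141],0,1],
    [[-0.0255,0,0.02],0,1],
    [[-0.031,0,0.0262],0,1],
    [[-0.036,0,0.0325],0,1],
    [[-0.0408,0,0.039],0,1],
    [[-0.0453,0,0.0458],0,1],
    [[-0.0495,0,0.0528],0,1],
    [[-0.0535,0,0.06],0,1],
  ],
)

```text
time: 21.5
tool_pos: [0.4403, 0.1422, 0.1922]
ee_rot: [-3.135, 0.008, 0.306]
wrist_force: [-8.5, 3.8, 4.6]
width: 0.0117
finger_force: 30.0
```

Call:
carry_out(
  steps=[
    [[-0.005,-0.0005,0.007],0,1],
    [[-0.0085,-0.001,0.0145],0,1],
    [[-0.0115,-0.001,0.022],0,1],
    [[-0.014,-0.001,0.0295],0,1],
    [[-0.016,-0.001,0.037],0,1],
    [[-0.0178,-0.001,0.045],0,1],
    [[-0.019,-0.001,0.053],0,1],
    [[-0.02,-0.001,0.06],0,1],
    [[-0.0205,-0.001,0.065],0,1],
    [[-0.0205,-0.001,0.065],0,1],
  ],
)

```text
time: 22.75
tool_pos: [0.4202, 0.1363, 0.1255]
ee_rot: [-3.136, 0.009, 0.305]
wrist_force: [-6.0, 3.4, 0.3]
width: 0.0119
finger_force: 30.0
```

```bash
python3 - <<'E'
from h import *
from bench import robot
o=robot.get_obs();print(o["time"],o["tool_pos"],o["wrist_force"],o["wrist_torque"],o["width"])
t=robot.snapshot("scene");cv2.imwrite("pics/w6.png",cv2.resize(t["image"][120:300,220:400],(600,600),interpolation=2)[:,:,::-1])
E
```

```text
22.75 [0.42021698 0.13634885 0.1255366 ] [-6.02246482  3.42410893  0.30613442] [ 0.59625896  0.91536543 -0.1201408 ] 0.011917845073986839
```

View pics/w6.png

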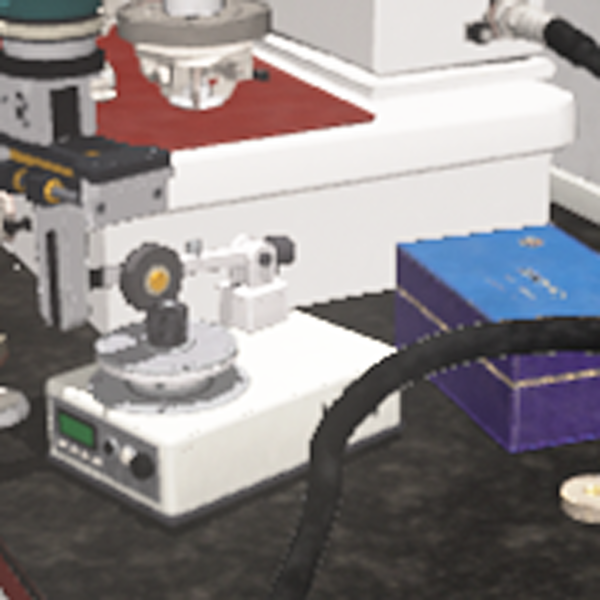

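The picture shows the arm almost level. The wheel, at about (155,275) px, is still slightly above the specimen. I creep down.

Call:
carry_out(
  steps=[
    [[-0.0005,-0.0005,0.0015],0,1],
    [[-0.001,-0.0005,0.003],0,1],
    [[-0.001,-0.0005,0.0045],0,1],
    [[-0.001,-0.0005,0.006],0,1],
    [[-0.001,-0.0005,0.007],0,1],
    [[-0.001,-0.0005,0.007],0,1],
  ],
)

```text
time: 23.55
tool_pos: [0.4197, 0.1362, 0.119]
ee_rot: [-3.137, 0.008, 0.305]
wrist_force: [-4.7, 2.9, 1.3]
width: 0.0116
finger_force: 30.0
```

Call:
carry_out(
  steps=[
    [[0,0,0.001],0,1],
    [[0,0,0.002],0,1],
    [[0,0,0.003],0,1],
    [[0,0,0.003],0,1],
  ],
)

```text
time: 24.05
tool_pos: [0.4195, 0.1361, 0.1159]
ee_rot: [-3.137, 0.009, 0.305]
wrist_force: [-6.0, 2.6, 0.9]
width: 0.0116
finger_force: 30.0
```

Call:
carry_out(
  steps=[
    [[0,0,0.0005],0,1],
    [[0,0,0.001],0,1],
    [[0,0,0.0015],0,1],
    [[0,0,0.0015],0,1],
  ],
)

```text
time: 24.55
tool_pos: [0.4194, 0.1361, 0.1145]
ee_rot: [-3.137, 0.009, 0.305]
wrist_force: [-5.5, 2.9, 0.6]
width: 0.0117
finger_force: 30.0
```

```bash
python3 - <<'E'
from h import *
from bench import robot
o=robot.get_obs();print(o["time"],o["tool_pos"],o["wrist_force"],o["wrist_torque"],o["width"])
t=robot.snapshot("scene");cv2.imwrite("pics/w7.png",cv2.resize(t["image"][180:250,230:330],(800,560),interpolation=2)[:,:,::-1])
P=cloud(t);v,u=np.mgrid[:480,:640];h=cv2.cvtColor(t["image"],cv2.COLOR_RGB2HSV)
m=(h[...,0]<28)&(h[...,0]>10)&(h[...,1]>120)&(v>185)&(v<225)&(u>255)&(u<285);print("wheel hub",m.sum(),P[m].mean(0))
E
```

```text
24.55 [0.4194303  0.13610498 0.11446203] [-5.47080711  2.89590779  0.58616611] [ 0.39991785  0.79613797 -0.08270259] 0.011720240697486816
wheel hub 21 [0.48863524 0.12612714 0.14165578]
```

View pics/w7.png

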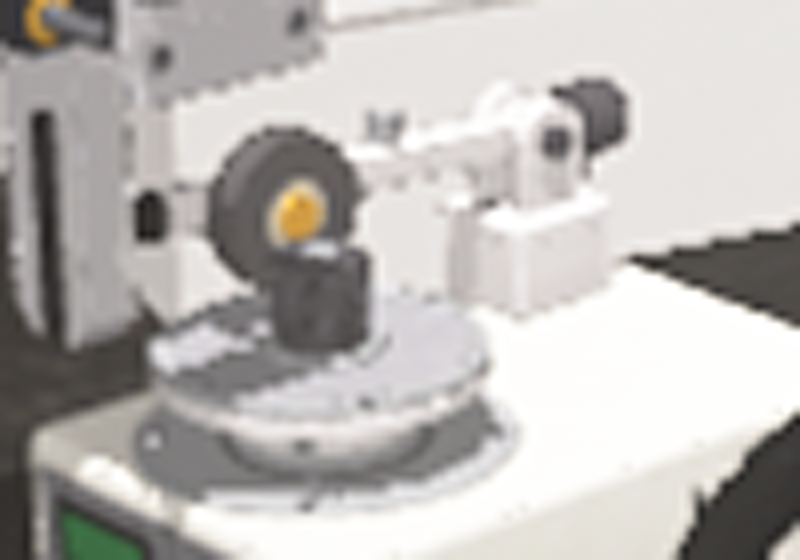

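The close view shows the wheel, with its hub at about (300,212), still slightly above the specimen. The tab is at (150,215), between the fingers. I check heights by depth.

```bash
python3 - <<'E'
from h import *
from bench import robot
t=robot.snapshot("scene");P=cloud(t);np.set_printoptions(precision=4,suppress=True)
for n,(c,r) in dict(tab=(150,215),tabL=(143,220),bar1=(185,198),bar2=(400,160),bar3=(470,140),wheeltop=(285,135),wheelL=(216,215),hub=(295,210),fing=(155,290),fing2=(60,330),spec=(420,340)).items():
    u=230+c//8;v=180+r//8;print(n,(u,v),P[v,u],P[v-1:v+2,u,2])
c0=P[195:216,257:275].reshape(-1,3);im=t["image"][195:216,257:275].reshape(-1,3)
b=-(c0[:,0]-.4865)*.3+(c0[:,1]-.1055)*.954
k=(b>.012)&(b<.045)&(im.max(1)<120)&(c0[:,2]>.112);q=c0[k];print("wheel pts",k.sum(),"zmin/max",q[:,2].min(),q[:,2].max())
a=(q[:,0]-.4865)*.954+(q[:,1]-.1055)*.3;A=np.c_[2*a,2*q[:,2],np.ones(len(a))]
face=(b[k]<np.percentile(b[k],60));print("a range",a.min(),a.max())
w=robot.snapshot("wrist");np.savez("wrist7.npz",**w);Q=cloud(w)
bb=-(Q[...,0]-.4865)*.3+(Q[...,1]-.1055)*.954;aa=(Q[...,0]-.4865)*.954+(Q[...,1]-.1055)*.3
for lo,hi in ((-.02,-.005),(0.02,.04),(.04,.06),(.06,.09)):
    k=(abs(bb-.046)<.003)&(aa>lo)&(aa<hi)&(Q[...,2]>.1)&(Q[...,2]<.16);print("bar top",lo,k.sum(),np.median(Q[k],0) if k.any() else 0)
k=(bb>.02)&(bb<.036)&(aa>-.025)&(aa<.04)&(Q[...,2]>.13);print("wheel top",np.percentile(Q[...,2][k],[50,90,98]) if k.any() else 0)
E
```

```text
tab (248, 206) [0.4437 0.1348 0.1482] [0.1507 0.1482 0.1462]
tabL (247, 207) [0.4404 0.1331 0.1467] [0.1497 0.1467 0.1439]
bar1 (253, 204) [0.4595 0.1428 0.1479] [0.1478 0.1479 0.1468]
bar2 (280, 200) [0.5384 0.1604 0.1394] [0.1412 0.1394 0.1344]
bar3 (288, 197) [0.5651 0.1702 0.1399] [0.1412 0.1399 0.1361]
wheeltop (265, 196) [0.4886 0.1347 0.1662] [0.0972 0.1662 0.1662]
wheelL (257, 206) [0.4648 0.1299 0.1461] [0.1506 0.1461 0.1435]
hub (266, 206) [0.4856 0.1236 0.1445] [0.145  0.1445 0.1431]
fing (249, 216) [0.5216 0.357  0.0306] [0.0352 0.0306 0.0259]
fing2 (237, 221) [0.4147 0.1388 0.1133] [ 0.1146  0.1133 -0.0007]
spec (282, 222) [0.5153 0.0978 0.1062] [0.1081 0.1062 0.1059]
wheel pts 162 zmin/max 0.12257411802284597 0.16624049573295308
a range -0.018858177658326643 0.03202370748561951
bar top -0.02 636 [0.4609 0.1456 0.1494]
bar top 0.02 1057 [0.5017 0.1584 0.1469]
bar top 0.04 1244 [0.5212 0.1646 0.1457]
bar top 0.06 248 [0.5308 0.1673 0.155 ]
wheel top [0.2172 0.2342 0.2351]
```

Depth shows the tab about 8 mm above its rest height: bar slope is about 0.05 rad and the wheel top is at 166 mm against 161 mm. The finger corner is at r ≈ 56 mm, so it clears the 52 mm plate. I keep creeping down.

Call:
carry_out(
  steps=[
    [[-0.0005,0,0.001],0,1],
    [[-0.0005,0,0.002],0,1],
    [[-0.0005,0,0.003],0,1],
    [[-0.0005,0,0.004],0,1],
    [[-0.0005,0,0.005],0,1],
    [[-0.0005,0,0.005],0,1],
  ],
)

```text
time: 25.45
tool_pos: [0.4192, 0.1361, 0.1095]
ee_rot: [-3.137, 0.008, 0.305]
wrist_force: [-4.2, 3.3, -0.8]
width: 0.0116
finger_force: 30.0
```

Call:
carry_out(
  steps=[
    [[-0.0005,0,0.0007],0,1],
    [[-0.0005,0,0.0014],0,1],
    [[-0.0005,0,0.002],0,1],
    [[-0.0005,0,0.002],0,1],
  ],
)

```text
time: 25.95
tool_pos: [0.4193, 0.136, 0.1079]
ee_rot: [-3.137, 0.007, 0.305]
wrist_force: [-4.5, 3.5, 0.8]
width: 0.0119
finger_force: 30.0
```

```bash
cat > chk.py <<'E'
from h import *
from bench import robot
o=robot.get_obs();print(o["time"],o["tool_pos"],o["wrist_force"],o["wrist_torque"],o["width"])
w=robot.snapshot("wrist");Q=cloud(w)
bb=-(Q[...,0]-.4865)*.3+(Q[...,1]-.1055)*.954;aa=(Q[...,0]-.4865)*.954+(Q[...,1]-.1055)*.3
for lo,hi in ((-.02,-.005),(0.02,.04),(.04,.06)):
    k=(abs(bb-.046)<.003)&(aa>lo)&(aa<hi)&(Q[...,2]>.1)&(Q[...,2]<.16);print("bar top",lo,k.sum(),np.median(Q[k],0) if k.any() else 0)
t=robot.snapshot("scene");P=cloud(t);print("wheel top",np.nanmax(P[192:200,262:268,2]*(abs(P[192:200,262:268,1]-.135)<.03)))
E
python3 chk.py
```

```text
25.95 [0.41927743 0.13604149 0.10788269] [-4.51652127  3.52897811  0.82139562] [ 0.55464233  0.64975186 -0.11080411] 0.01191219363310851
bar top -0.02 634 [0.46094636 0.14568252 0.14433997]
bar top 0.02 1106 [0.50159654 0.15839761 0.14331264]
bar top 0.04 1397 [0.52194117 0.16478539 0.14296428]
wheel top 0.16210668403368123
```

Call:
carry_out(
  steps=[
    [[0,0,0.0005],0,1],
    [[0,0,0.001],0,1],
    [[0,0,0.0015],0,1],
    [[0,0,0.0015],0,1],
  ],
)

```text
time: 26.55
tool_pos: [0.4193, 0.136, 0.1064]
ee_rot: [-3.137, 0.007, 0.305]
wrist_force: [-4.6, 2.5, 0.5]
width: 0.0117
finger_force: 30.0
```

```bash
python3 chk.py
```

```text
26.55 [0.41925551 0.13604927 0.10640022] [-4.61148909  2.50866143  0.47364959] [ 0.53837476  0.66938435 -0.07472503] 0.011674830592795827
bar top -0.02 643 [0.46091466 0.14570293 0.14316639]
bar top 0.02 1125 [0.50157328 0.15839979 0.14252617]
bar top 0.04 1424 [0.52200451 0.16483508 0.14229873]
wheel top 0.16080714675322993
```

Call:
carry_out(
  steps=[
    [[0,0,0.0005],0,1],
    [[0,0,0.001],0,1],
    [[0,0,0.0015],0,1],
    [[0,0,0.0015],0,1],
  ],
)

```text
time: 27.15
tool_pos: [0.4193, 0.136, 0.1049]
ee_rot: [-3.137, 0.007, 0.305]
wrist_force: [-4.6, 4.1, 0.6]
width: 0.012
finger_force: 30.0
```

```bash
python3 chk.py
```

```text
27.15 [0.41927621 0.13603877 0.10487741] [-4.6174091   4.10443311  0.5663201 ] [ 0.54586773  0.65066068 -0.04138303] 0.011961495796646803
bar top -0.02 641 [0.46092786 0.14568815 0.14201395]
bar top 0.02 1121 [0.50155613 0.15841526 0.14167369]
bar top 0.04 1451 [0.52196921 0.16481946 0.14174219]
wheel top 0.16046961909041224
```

Call:
carry_out(
  steps=[
    [[0,0,0.0005],0,1],
    [[0,0,0.001],0,1],
    [[0,0,0.0015],0,1],
    [[0,0,0.0015],0,1],
  ],
)

```text
time: 27.75
tool_pos: [0.4193, 0.1361, 0.1036]
ee_rot: [-3.137, 0.007, 0.305]
wrist_force: [-5.0, 4.1, 2.8]
width: 0.0112
finger_force: 30.0
```

```bash
python3 chk.py
```

```text
27.75 [0.41929023 0.13605832 0.10363441] [-4.95454996  4.08475884  2.83563284] [ 0.52919629  0.74539435 -0.08798139] 0.011184139493659288
bar top -0.02 642 [0.46095285 0.14566323 0.14097665]
bar top 0.02 1129 [0.50156205 0.15841878 0.14104227]
bar top 0.04 1472 [0.52202775 0.16483361 0.14118398]
wheel top 0.16021942240078446
```

The arm is level, wheel contact is felt (Fz +2.3 N), and the depth heights agree. I open a little and rise straight up.

Call:
carry_out(
  steps=[
    [[0,0,0],0,0.62],
    [[0,0,0],0,0.62],
    [[0,0,0],0,0.62],
  ],
)

```text
time: 28.22
tool_pos: [0.4225, 0.1348, 0.1053]
ee_rot: [3.141, 0.0, 0.304]
wrist_force: [0.5, 0.1, -0.8]
width: 0.018
finger_force: 0.0
```

```bash
python3 chk.py
```

```text
28.225 [0.42245277 0.13479056 0.10530005] [ 0.49970394  0.135496   -0.80982846] [-0.05406017  0.19081859  0.05624619] 0.017985601508855607
bar top -0.02 662 [0.46075538 0.14567831 0.14104373]
bar top 0.02 1080 [0.50178518 0.15841542 0.14106738]
bar top 0.04 1390 [0.52206002 0.16484397 0.14116704]
wheel top 0.1600340037082126
```

Call:
carry_out(
  steps=[
    [[0,0,-0.006],0,0.62],
    [[0,0,-0.015],0,0.62],
    [[0,0,-0.03],0,0.62],
    [[0,0,-0.06],0,0.62],
    [[0,0,-0.1],0,0.62],
    [[0,0,-0.15],0,0.62],
    [[0,0,-0.18],0,0.62],
    [[0,0,-0.18],0,0.62],
  ],
)

```text
time: 29.32
tool_pos: [0.4238, 0.1352, 0.2895]
ee_rot: [3.141, -0.008, 0.304]
wrist_force: [0.9, -0.1, 0.4]
width: 0.0178
finger_force: 0.0
```

```bash
python3 chk.py; python3 - <<'E'
from h import *
from bench import robot
t=robot.snapshot("top");P=cloud(t);z=P[...,2]
for n,b in dict(w0=(440,462,218,240),w1=(408,430,174,193),sw=(186,217,278,306)).items():
    m=z[b[2]:b[3],b[0]:b[1]]>.008;print(n,P[b[2]:b[3],b[0]:b[1]][m].mean(0))
w=robot.snapshot("scene");cv2.imwrite("pics/w8.png",cv2.resize(w["image"][120:300,220:400],(600,600),interpolation=2)[:,:,::-1])
E
```

```text
29.325 [0.42381841 0.13520592 0.28949144] [ 0.85316659 -0.07077005  0.38591707] [-0.03857515  0.10439886 -0.00408942] 0.017752753922238514
bar top -0.02 132 [0.46082109 0.14583292 0.14108122]
bar top 0.02 213 [0.50172916 0.15823262 0.14100792]
bar top 0.04 229 [0.52115707 0.16436792 0.14102663]
wheel top 0.1602016792275263
w0 [ 0.55711869 -0.32345978  0.028364  ]
w1 [ 0.66945258 -0.25087278  0.02428147]
sw [0.37927438 0.18997467 0.40472743]
```

View pics/w8.png

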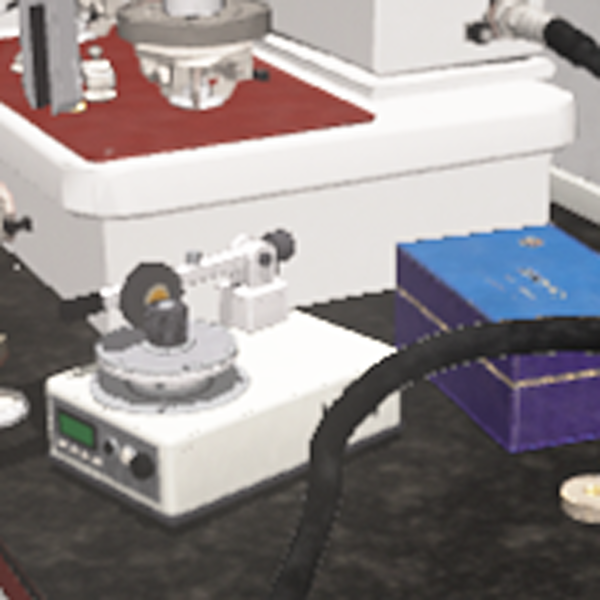

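The picture shows the load arm level and the wheel, at (155,290) px, resting on the specimen. The turntable is home and the gripper is clear. The weights measure where they started; the stopwatch is hidden by the gripper in the top view, but it was never approached.

```bash
python3 -c "
from bench import robot
print(robot.close_job())"
```

```text
the job is handed in; nothing more can be done
None
```

The job is handed in: the turntable dropped home over the driving tongue, the load arm was lowered by its tab until the wheel rested on the specimen, and nothing else was touched; the weights measure unmoved, and the stopwatch was hidden from the top camera at the last check.

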